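Load a telescope filter wheel and click the filter into the light path

TASK

Take the loose filter out of its case by its metal rim, never touching the glass, and push it into the filter wheel's empty pocket until it snaps home and its rim sits flat on the wheel all round, pushing no harder than about 12 N, and let go. Then turn the wheel by its knob just one click, so that this filter comes to rest under the short tube and the wheel stays in that click. Leave the other things on the table where they are.

Things in the scene. Friction and masses are not known exactly. Their poses are not given: they have to be found in the camera images.
- filter_center (a point): The loose filter, an upright round metal cell 20 mm tall, 75 g; this point is on its axis half-way up, z up. Upper half: knurled rim 39 mm across, 10 mm tall, to be gripped; in its top a recess 26 mm across, the glass 5 mm down. Lower half: foot, 22 mm across at the bottom, widening to 28 mm half-way up, with a groove above. The rim's flat underside is level with this point.
- filter: The same filter; origin at the centre of its foot's underside, z up along its axis. It starts standing on its foot in the case.
- filter_glass: The filter's round glass window in the recess of its rim, not to be touched; origin as for the filter's body.
- case: The open black filter case, fixed: 112 mm square, walls 14 mm tall, 4 mm thick, foam floor 9 mm above the table, on which the filter stands near the middle. Origin at the centre of its underside on the table.
- housing: The filter wheel's dark round open housing, 208 mm across, fixed to the table, its rim 20 mm tall, below the wheel. Origin on the wheel's axis at table height, z up. In this body's axes the empty pocket stands at -x at the start, and the tube a fifth of a turn counter-clockwise from there (seen from above).
- pocket (a point): Centre of the wheel's one empty pocket at the wheel's top face (30 mm above the table), moves with the wheel, z up: a plain through hole 30 mm across, 66 mm from the axis. Three sprung noses in its wall grip the filter's foot: it takes a push rising to 5 to 10 N, then snaps home and holds. When home, filter_center is at this point. Four other pockets, 78 mm apart, hold like filters, fixed.
- spindle: The sprung spindle that carries the wheel (aluminium disc, 184 mm across, 12 mm thick). Pushed down, the wheel stays level but sinks, 1 mm per 1.2 N, to a hard stop 6 mm down (8 N), and rises again when let go. So it sinks 4 to 6 mm before the filter snaps in; then the push drops and, going on down, climbs again past 11 N. Origin on the axis, 10 mm above the table at rest.
- knob_grip (a point): The black bar knob on the wheel's axis, turning with the wheel: bar 44 mm long (this point's y axis), 14 mm thick (x axis), 22 mm tall (z up), from 23 to 45 mm above the wheel's top face; this point is its centre, 64 mm above the table.
- wheel (a joint): Angle of the wheel in rad: 0 in its first click, the empty pocket at the loading place; grows counter-clockwise seen from above. A click stop every fifth of a turn (1.257 rad): up to 0.25 N m holds the wheel back until half-way, then draws it into the next stop. At +1.257 the pocket is under the tube.
- light_port (a point): Where the filter must come to rest: on the axis of the short dark tube (38 mm outside, 28 mm inside) that a fixed bracket holds over the wheel, 66 mm from its axis; point at the height of the wheel's top face. The tube spans 12 to 23 mm above that face: a filter that is home passes under with 2 mm to spare, one that stands proud runs against it.
- tape_roll: A roll of paper tape lying flat, 92 mm across, 24 mm tall, loose. Leave alone. Origin at the centre of its underside.
- eyepiece: A black telescope eyepiece standing upright, 48 mm across, 66 mm tall, loose. Leave alone. Origin at the centre of its underside.
- screw_tray: A grey two-part tray with small screws, 90 x 120 mm, 26 mm tall, loose. Leave alone. Origin at the centre of its underside.
Things that resemble listed ones, but are neither listed nor needed, are in the scene too. What is meant by the filter is not orange, and is the smaller of those in its own colour.

How it is judged:
By the outcome, as a careful person would: the job done as asked, in the order asked, and still so for the second after the job is handed in, with the robot touching nothing.
It also fails if it takes over 58 s, if anything falls off the work surface, if the arm or the gripper's body presses on something with over 40 N, if the wrist force passes 120 N, or if a joint passes its speed limit or range.

ROBOT

A 6-joint arm with a two-finger parallel gripper is mounted at the origin on the work surface. World frame = base frame: x ahead of the robot, y to its left, z up, the work surface at z = 0. Lengths are in mm, angles in rad, forces in N, time in s.
With the tool pointing down it reaches from about 275 to 750 mm from the base axis. Payload 10.2 kg.
Tool frame: the origin (TCP) lies at the very end of the fingers, on their centre line; the grasp point (between the pads) lies 19 mm behind it; z points along the fingers, y is the line along which they close (so a half turn about z gives the same grasp; the last joint's range is limited). The gripper opens to 85 mm and grips with 20 to 120 N. Pads are 22 mm wide; open, the fingers measure 114 mm over their backs; the gripper's body (76 mm by 85 mm) begins 54 mm behind the grasp point. The pads swing forward as they close: fully open they stand 13 mm farther back than shut.
Start: joints at [0.963, 0.313, 1.498, -0, 1.331, -0.223], TCP at [197.084, 486.61, 231.294] pointing down, gripper open.
Joint ranges: [-2.94, 2.94], [-0.97, 2.17], [0.19, 2.56], [-1.23, 4.37], [0.02, 3.11], [-2.88, 2.88]. Speed limits (rad/s): [2.39, 2.39, 3.01, 3.14, 3.14, 3.14].

INTERFACE

Orientations are given as a unit quaternion [w, x, y, z].
In Python, from rig import ctrl, optics gives the robot as it stands. The module is installed in compiled form; this text tells all that it offers.
- The arm moves only by the shell command python3 -m handwheel 'ROWS' [FORCE]. ROWS is JSON, a list that holds one entry, the list of rows, each a list of 5 numbers: the gripper command: -1 is fully open, 1 is shut, values between are in proportion, then the shift along the world's x, y, z in units of 50 mm (1.0 is 50 mm), then the turn about the world's z in units of 8 degrees (1.0 is 8 degrees). In form: [[[gripper, tx, ty, tz, twist], ...]]. A call has 1 to 10 rows; each row shifts and turns the commanded pose from where the row before left it; what a row does not reach is not made up. A row lasts 1/10 s, in which the tool goes at most 50 mm and 8.59 degrees, less where a joint would pass 70% of its speed; a pose out of reach is approached as far as the arm can. A call is refused whole if a number of a shift passes 1 or a number of a turn 1, either way. A call with a gripper value outside its range is refused whole. The fingers move at their own pace and stop on an object; FORCE is the grip in N (left out, the last holds). Time passes only in rows, so rows that do not move let the fingers close. It gives the time, the measured TCP pose, the force, the opening and the grip force at its end, in the units of the state.
- ctrl.sense(): the state, without advancing time (a new reading comes with each control period).
- optics.capture(name): name is "scene" or "top"; returns a dict with "img" (384x512x3 uint8, blue, green, red), "K" (3x3 intrinsics, pixels), "dist_coeffs" ([k1, k2, p1, p2, k3] as OpenCV has them; the pictures are not rectified), "R" (3x3) and "t" (3): a world point X has camera coordinates R X + t. Camera axes: x right, y down, z forward; pixel columns grow to the right and rows downward; lengths in mm; the calibration is good to about 2 mm. A picture is of the moment at which its call begins. There is no depth.
- ctrl.finish_job(): hands the job in; it is judged then, once.
The state is a dict: "time_s": time; "joints": joint angles; "dq": joint speeds; "tau": joint torques, N m; "eef_pos": TCP position; "ee_rot": TCP orientation; "force": force on the tool from outside, world axes, zero at the start; "wrist_torque": the same for the moment, N m; "grip_width": opening from 0.0 (shut) to 1.0 (fully open); "grip_force": force on a finger pad.
Only numpy, scipy, OpenCV 4.12 (cv2) and the standard library are available. Lean on these libraries where they do the work, as an engineer would, in place of code of your own. Each camera call takes 0.05 s, during which the arm holds its last target. There are 200 camera calls.

## Working session

There is one attempt and no reset: what is moved stays moved. The work goes in short steps, Python scripts to look and compute and a shell command to move; the robot and the scene stay as the last step left them, time stands still between calls to the robot, and variables do not carry over. Pictures are saved under pics/ and viewed, at most 10 in all, crops included, and the job is handed in when it is done.

```bash
mkdir -p pics; cat > h.py <<'E'
import numpy as np, cv2
from rig import ctrl, optics
def cap(n):
    return optics.capture(n)
def back(c,uv,z):
    p=cv2.undistortPoints(np.array(uv,float).reshape(-1,1,2),np.array(c["K"],float),np.array(c["dist_coeffs"],float)).reshape(-1,2)
    R=np.array(c["R"]);t=np.array(c["t"]).reshape(3);C=-R.T@t
    d=np.c_[p,np.ones(len(p))]@R
    return C+d*((z-C[2])/d[:,2])[:,None]
def proj(c,X):
    r,_=cv2.Rodrigues(np.array(c["R"],float))
    return cv2.projectPoints(np.array(X,float).reshape(-1,1,3),r,np.array(c["t"],float),np.array(c["K"],float),np.array(c["dist_coeffs"],float))[0].reshape(-1,2)
E
python3 - <<'E'
from h import *
import pickle
for n in("top","scene"):
    c=cap(n); pickle.dump(c,open(n+"0.pkl","wb"))
    cv2.imwrite(f"pics/{n}0.png",cv2.resize(c["img"],(800,600),interpolation=cv2.INTER_CUBIC))
    R=np.array(c["R"]);print(n,-R.T@np.array(c["t"]).reshape(3),R[2])
print(ctrl.sense())
E
```

```text
top [495.79021618 -29.27972927 777.06658651] [ 0.15070672  0.05284741 -0.98716495]
scene [1056.35435856  125.6863571   821.73822679] [-0.50745566 -0.16785219 -0.84517122]
{'time_s': 0.1, 'joints': array([ 9.62596571e-01,  3.13390467e-01,  1.49833263e+00,  1.78794467e-05,
        1.33099308e+00, -2.23402472e-01]), 'dq': array([-0.00122821, -0.00137261, -0.00146712, -0.000466  , -0.00048043,
        0.00012066]), 'tau': array([ 3.14005105e-03, -4.12895107e+01, -2.60140783e+01, -1.40302254e-04,
        3.04864770e-03,  1.49060975e-05]), 'eef_pos': array([196.95133996, 486.42362311, 230.80485518]), 'ee_rot': array([-2.34851273e-04,  1.91215884e-01,  9.81547844e-01, -5.10388450e-04]), 'force': array([ 0.69008106, -0.59166666,  0.09832781]), 'wrist_torque': array([ 0.01740746, -0.03935778,  0.01243234]), 'grip_force': 0.0, 'grip_width': 0.9954833289073469}
```

View pics/top0.png

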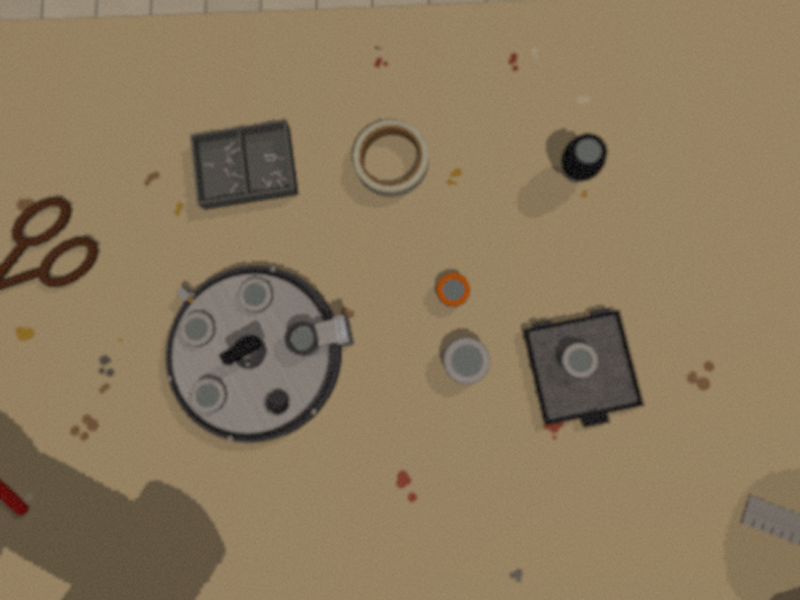

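View pics/scene0.png

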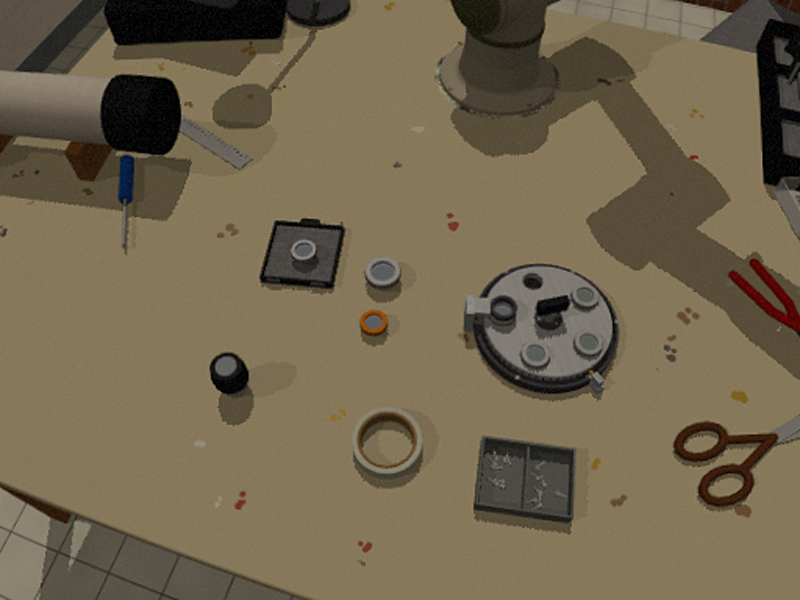

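Candidates in the top view (800x600 px): an orange ring (453,290), a larger silver cell (466,360), and a smaller silver cell in the black case (580,359). The one in the case fits. The wheel is centred near (254,353), with the pocket at (277,402), the tube at (303,338) and the knob at (243,349).

```bash
python3 - <<'E'
from h import *
import pickle
c=pickle.load(open("top0.pkl","rb"))
im=c["img"]
a=cv2.resize(im[165:285,100:225],None,fx=4,fy=4,interpolation=cv2.INTER_CUBIC)
b=cv2.resize(im[200:260,335:410],None,fx=4,fy=4,interpolation=cv2.INTER_CUBIC)
o=np.zeros((480,800,3),np.uint8);o[:480,:500]=a;o[:240,500:800]=b
cv2.imwrite("pics/crop1.png",o)
s=512/800
for n,p,z in[("filter",(580,359),29),("pocket",(277,402),30),("wheel",(254,353),25),("knob",(243,349),75),("tube",(302,338),53),("eye",(588,150),66),("tape",(390,157),24)]:
    print(n,back(c,[[p[0]*s,p[1]*s]],z).round(1))
E
```

```text
filter [[ 523.7 -192.5   29. ]]
pocket [[479.  152.5  30. ]]
wheel [[535.6 181.9  25. ]]
knob [[537.4 180.1  75. ]]
tube [[550.1 119.8  53. ]]
eye [[ 755.8 -205.3   66. ]]
tape [[770.   20.7  24. ]]
```

View pics/crop1.png

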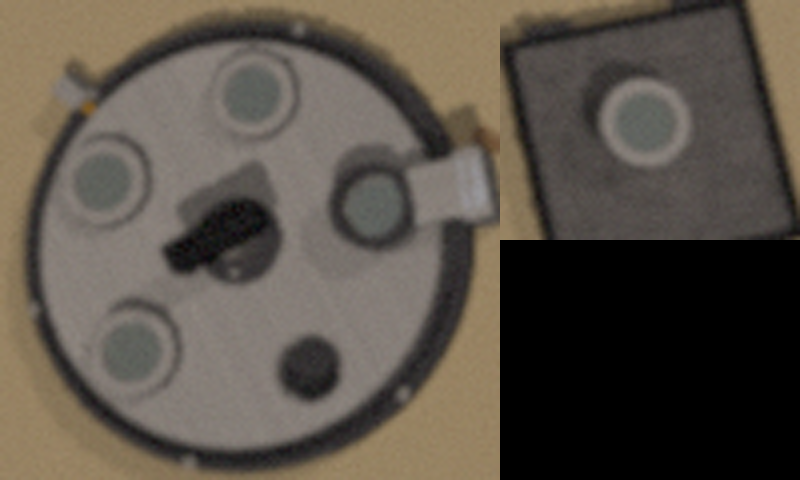

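The crop shows the small silver filter centred at (645,122), the pocket at (310,368), and the wheel's filters at (252,92), (104,181) and (132,350). The tube is at (373,205). The bar's long edges slope about -28° in the image.

```bash
python3 - <<'E'
from h import *
import pickle
from scipy.optimize import least_squares
c=pickle.load(open("top0.pkl","rb"));s=pickle.load(open("scene0.pkl","rb"))
A=lambda p:[100+p[0]/4-.4,165+p[1]/4-.4]
fil=[335+145/4-.4,200+122/4-.4]
print("filter top",back(c,fil,29).round(1),"scene",back(s,[304*.64,250*.64],29).round(1))
print("tube",back(c,A((373,205)),53).round(1))
obs=np.array([A(p) for p in[(310,368),(132,350),(104,181),(252,92)]])
def model(q):
    X=[]
    for k,z in zip((0,-1,-2,-3),(30,40,40,40)):
        a=q[2]+k*2*np.pi/5; X.append([q[0]+66*np.cos(a),q[1]+66*np.sin(a),z])
    return X
r=least_squares(lambda q:(proj(c,model(q))-obs).ravel(),[536,182,-2.6])
print(r.x,r.fun.round(2)); print(np.round(model(r.x),1))
t=r.x[2]+2*np.pi/5; print("port",r.x[:2]+66*np.array([np.cos(t),np.sin(t)]))
print("pocket scene",back(s,[533*.64,281*.64],30).round(1))
# knob
k=back(c,[A(p) for p in[(165,250),(245,201),(185,272),(268,228)]],75);print(k.round(1))
d=(k[1]-k[0])+(k[3]-k[2]);print("knob deg",np.degrees(np.arctan2(d[1],d[0])),"pocket deg",np.degrees(r.x[2]))
for n in (0,90):
  a=np.radians(np.degrees(r.x[2])+n)
  e=np.array([[r.x[0]+u*22*np.cos(a)-v*7*np.sin(a),r.x[1]+u*22*np.sin(a)+v*7*np.cos(a),75] for u,v in((1,1),(1,-1),(-1,-1),(-1,1))])
  print(n,((proj(c,e)-[99.6,164.6])*4).round(0).tolist())
k=ctrl.sense();w,x,y,z=k["ee_rot"]
from scipy.spatial.transform import Rotation as Ro
print(Ro.from_quat([x,y,z,w]).as_matrix().round(3))
E
```

```text
filter top [[ 523.1 -191.9   29. ]] scene [[ 524.8 -190.1   29. ]]
tube [[551.  120.5  53. ]]
[537.93461163 185.96878297  -2.61947637] [-0.13 -0.28  0.12  0.13 -0.14 -0.11  0.15  0.27]
[[480.7 153.1  30. ]
 [489.  230.2  40. ]
 [564.9 246.2  40. ]
 [603.6 179.   40. ]]
port [551.56106165 121.39076922]
pocket scene [[481.3 153.3  30. ]]
[[531.4 205.3  75. ]
 [551.8 171.3  75. ]
 [522.  196.4  75. ]
 [540.2 161.1  75. ]]
knob deg -60.93553734939371 pocket deg -150.08494070975362
0 [[249.0, 270.0], [220.0, 287.0], [172.0, 198.0], [200.0, 182.0]]
90 [[247.0, 194.0], [263.0, 222.0], [173.0, 275.0], [158.0, 246.0]]
[[-0.927  0.375 -0.001]
 [ 0.375  0.927 -0.001]
 [ 0.    -0.001 -1.   ]]
```

```bash
python3 -m handwheel '[[[-0.4,0.326,-0.678,0,-0.24],[-0.4,0.326,-0.678,0,-0.24],[-0.4,0.326,-0.678,0,-0.24],[-0.4,0.326,-0.678,0,-0.24],[-0.4,0.326,-0.678,0,-0.24],[-0.4,0.326,-0.678,0,-0.24],[-0.4,0.326,-0.678,0,-0.24],[-0.4,0.326,-0.678,0,-0.24],[-0.4,0.326,-0.678,0,-0.24],[-0.4,0.326,-0.678,0,-0.24]]]' 50 && python3 -m handwheel '[[[-0.4,0.326,-0.678,-0.2,-0.24],[-0.4,0.326,-0.678,-0.2,-0.24],[-0.4,0.326,-0.678,-0.2,-0.24],[-0.4,0.326,-0.678,-0.2,-0.24],[-0.4,0.326,-0.678,-0.2,-0.24],[-0.4,0.326,-0.678,-0.2,-0.24],[-0.4,0.326,-0.678,-0.2,-0.24],[-0.4,0.326,-0.678,-0.2,-0.24],[-0.4,0.326,-0.678,-0.2,-0.24],[-0.4,0.326,-0.678,-0.2,-0.24]]]'
python3 -m handwheel '[[[-0.4,0,0,0,0],[-0.4,0,0,0,0]]]'
```

```text
time_s: 1.1
eef_pos: [360.3, 146.1, 231.2]
ee_rot: [-0.0, 0.353, 0.936, -0.0]
force: [0.2, 0.7, 0.6]
grip_width: 0.696
grip_force: 0.0
time_s: 2.1
eef_pos: [523.4, -192.8, 130.5]
ee_rot: [-0.0, 0.504, 0.864, 0.0]
force: [0.1, -1.3, 0.2]
grip_width: 0.7
grip_force: 0.0
time_s: 2.3
eef_pos: [522.7, -191.4, 130.6]
ee_rot: [-0.001, 0.504, 0.864, 0.0]
force: [0.2, 0.4, 0.6]
grip_width: 0.701
grip_force: 0.0
```

```bash
python3 -m handwheel '[[[-0.4,0,0,-0.36,0],[-0.4,0,0,-0.36,0],[-0.4,0,0,-0.36,0],[-0.4,0,0,-0.36,0],[-0.4,0,0,-0.36,0],[-0.4,0,0,0,0]]]'
python3 - <<'E'
from h import *
im=cap("scene"); t=cap("top")["img"]
print(((proj(im,[523,-192,29])-[150,110])*4).round(), proj(im,[523,-192,40]))
o=np.zeros((400,800,3),np.uint8)
o[:,:400]=cv2.resize(im["img"][110:210,150:250],None,fx=4,fy=4,interpolation=cv2.INTER_CUBIC)
o[:,400:]=cv2.resize(t[180:280,320:420],None,fx=4,fy=4,interpolation=cv2.INTER_CUBIC)
cv2.imwrite("pics/a.png",o)
p=ctrl.sense();P=p["eef_pos"];print(P)
from scipy.spatial.transform import Rotation as Ro
w,x,y,z=p["ee_rot"];R=Ro.from_quat([x,y,z,w]).as_matrix()
for h in (0,5,8):
  for sg in(-1,1):
    for u in (-11,11):
      X=P+R@np.array([u,sg*85*p["grip_width"]/2,-h]); print(h,sg,u,((proj(im,X)-[150,110])*4).round().tolist())
E
```

```text
time_s: 2.9
eef_pos: [521.9, -189.6, 39.9]
ee_rot: [-0.002, 0.503, 0.864, 0.0]
force: [-0.5, -0.3, -0.1]
grip_width: 0.695
grip_force: 0.0
[[176. 197.]] [[193.49645515 156.42427729]]
[ 523.21487635 -190.7244741    42.15183378]
0 -1 -11 [[150.0, 149.0]]
0 -1 11 [[187.0, 142.0]]
0 1 -11 [[164.0, 227.0]]
0 1 11 [[201.0, 221.0]]
5 -1 -11 [[149.0, 144.0]]
5 -1 11 [[186.0, 137.0]]
5 1 -11 [[163.0, 222.0]]
5 1 11 [[200.0, 215.0]]
8 -1 -11 [[148.0, 141.0]]
8 -1 11 [[185.0, 134.0]]
8 1 -11 [[162.0, 219.0]]
8 1 11 [[200.0, 212.0]]
```

View pics/a.png

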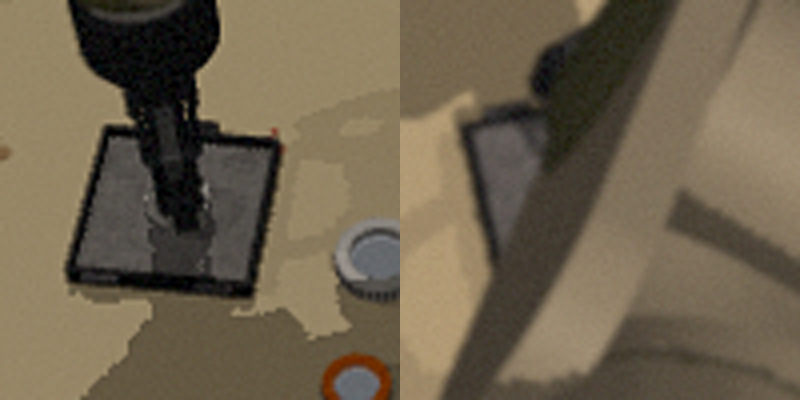

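```bash
python3 -m handwheel '[[[-0.4,0,0,-0.107,0],[-0.4,0,0,-0.107,0],[-0.4,0,0,-0.107,0],[-0.4,0,0,-0.107,0],[0.4,0,0,0,0],[0.4,0,0,0,0],[0.4,0,0,0,0],[0.4,0,0,0,0],[0.4,0,0,0,0],[0.4,0,0,0,0]]]' 50
```

```text
time_s: 4.0
eef_pos: [523.1, -191.4, 19.9]
ee_rot: [-0.0, 0.503, 0.864, -0.0]
force: [0.6, 0.4, -0.2]
grip_width: 0.433
grip_force: 50.1
```

```bash
python3 -m handwheel '[[[0.4,0,0,0.2,0],[0.4,0,0,0.5,0],[0.4,0,0,0.5,0],[0.4,0,0,0.3,0],[0.4,-0.07,0.4,0,0],[0.4,-0.07,0.574,0,0],[0.4,-0.07,0.574,0,0],[0.4,-0.07,0.574,0,0],[0.4,-0.07,0.574,0,0],[0.4,-0.07,0.574,0,0]]]' && python3 -m handwheel '[[[0.4,-0.07,0.574,0,0],[0.4,-0.07,0.574,0,0],[0.4,-0.07,0.574,0,0],[0.4,-0.07,0.574,0,0],[0.4,-0.07,0.574,0,0],[0.4,-0.07,0.574,-0.2,0],[0.4,-0.008,0.174,-0.2,0],[0.4,0,0,-0.2,0],[0.4,0,0,-0.2,0],[0.4,0,0,0,0]]]'
python3 - <<'E'
from h import *
im=cap("scene"); t=cap("top")
print(((proj(im,[480.7,153.1,30])-[290,130])*4).round(),((proj(t,[480.7,153.1,30])-[130,210])*4).round())
o=np.zeros((400,800,3),np.uint8)
o[:,:400]=cv2.resize(im["img"][130:230,290:390],None,fx=4,fy=4,interpolation=cv2.INTER_CUBIC)
o[:,400:]=cv2.resize(t["img"][210:310,130:230],None,fx=4,fy=4,interpolation=cv2.INTER_CUBIC)
cv2.imwrite("pics/b.png",o)
p=ctrl.sense();print(p["eef_pos"],p["joints"])
E
```

```text
time_s: 5.0
eef_pos: [502.0, -26.8, 95.7]
ee_rot: [0.0, 0.503, 0.864, 0.0]
force: [-0.5, 0.3, -0.2]
grip_width: 0.431
grip_force: 50.2
time_s: 6.0
eef_pos: [480.2, 151.9, 53.5]
ee_rot: [-0.001, 0.504, 0.864, -0.001]
force: [0.6, 0.1, -0.6]
grip_width: 0.431
grip_force: 50.2
[[204. 198.]] [[188. 185.]]
[480.92837208 152.13296813  54.86787427] [ 7.37764169e-02  4.86508331e-01  1.76020687e+00 -1.49912321e-04
  8.95167994e-01 -4.40620096e-01]
```

View pics/b.png

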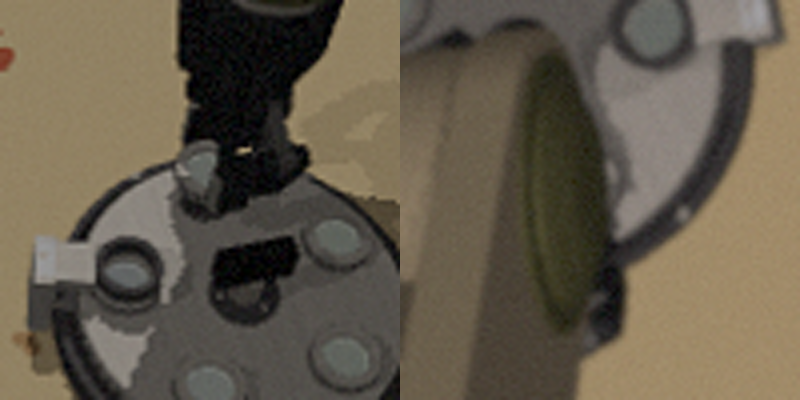

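The filter is held above the pocket with its rim visible at about (198,172) in the left crop. I'll overlay where it should be to judge the offset and tilt.

```bash
python3 - <<'E'
from h import *
im=cap("scene");p=ctrl.sense();print(p["eef_pos"],p["wrist_torque"])
o=cv2.resize(im["img"][150:200,320:385],None,fx=8,fy=8,interpolation=cv2.INTER_CUBIC)
cv2.imwrite("pics/c0.png",o)
o2=o.copy()
a=np.linspace(0,2*np.pi,60)
for r,h in((19.5,9),(13,9),(19.5,-1),(11,-11)):
    X=np.c_[481+r*np.cos(a),152.4+r*np.sin(a),np.full(60,54.3+h)]
    cv2.polylines(o2,[((proj(im,X)-[319.5,149.5])*8).astype(int)],True,(0,255,255),1)
X=np.c_[480.7+15*np.cos(a),153.1+15*np.sin(a),np.full(60,30)]
cv2.polylines(o2,[((proj(im,X)-[319.5,149.5])*8).astype(int)],True,(0,0,255),1)
cv2.imwrite("pics/c.png",np.vstack([o[100:400],o2[100:400]])[:600])
E
```

```text
[481.07970834 152.34673466  55.1361192 ] [-0.04039804 -0.02881987  0.01374245]
```

View pics/c.png

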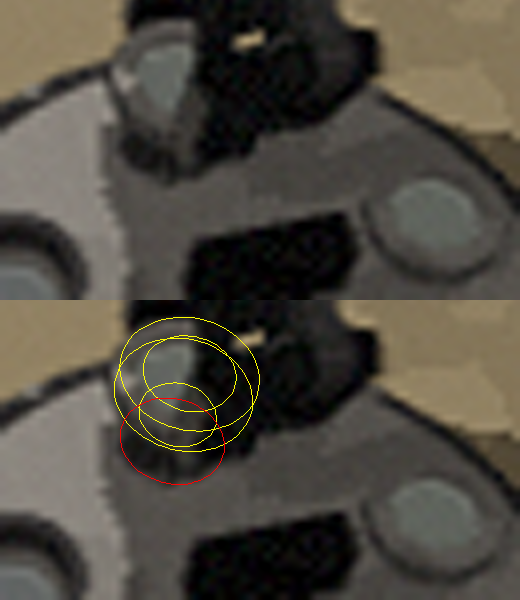

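The filter sits about 2 mm to the image-left of expected, which is an offset along the pads. The pocket agrees with the fit. I'll correct by (-0.9, +2.2) mm and descend.

```bash
python3 -m handwheel '[[[0.4,-0.018,0.044,0,0],[0.4,0,0,-0.1,0],[0.4,0,0,-0.1,0],[0.4,0,0,-0.06,0],[0.4,0,0,0,0],[0.4,0,0,0,0]]]'; python3 -m handwheel '[[[0.4,0,0,-0.03,0],[0.4,0,0,-0.03,0],[0.4,0,0,-0.03,0],[0.4,0,0,-0.02,0],[0.4,0,0,0,0],[0.4,0,0,0,0]]]'
```

```text
time_s: 6.75
eef_pos: [479.8, 155.2, 41.8]
ee_rot: [-0.0, 0.503, 0.864, -0.0]
force: [-0.4, 0.2, -0.3]
grip_width: 0.433
grip_force: 50.2
time_s: 7.35
eef_pos: [479.8, 155.2, 36.4]
ee_rot: [-0.0, 0.503, 0.864, -0.0]
force: [-1.3, -1.1, 1.2]
grip_width: 0.431
grip_force: 50.4
```

```bash
python3 -m handwheel '[[[0.4,0,0,-0.02,0],[0.4,0,0,-0.02,0],[0.4,0,0,0,0],[0.4,0,0,0,0]]]'; python3 -c "
from h import *
for i in range(4):
    cap('scene');s=ctrl.sense();print(s['force'].round(2),s['wrist_torque'].round(3),s['eef_pos'].round(1))"
```

```text
time_s: 7.75
eef_pos: [479.6, 155.2, 34.3]
ee_rot: [-0.0, 0.503, 0.864, -0.0]
force: [-2.8, -1.1, 0.9]
grip_width: 0.434
grip_force: 50.4
[-1.94 -1.01  0.7 ] [-0.286  0.29   0.005] [479.6 155.2  34.3]
[-1.64 -1.43 -0.12] [-0.236  0.365  0.012] [479.6 155.2  34.3]
[-1.6  -1.59  0.75] [-0.278  0.331  0.035] [479.6 155.2  34.3]
[-2.54 -0.27  0.99] [-0.277  0.365  0.026] [479.7 155.2  34.3]
```

```bash
python3 -m handwheel '[[[0.4,-0.014,-0.01,0,0],[0.4,0,0,0,0],[0.4,0,0,0,0]]]'; python3 -c "
from h import *
for i in range(3):
    cap('scene');s=ctrl.sense();print(s['force'].round(2),s['wrist_torque'].round(3),s['eef_pos'].round(1))"
```

```text
time_s: 8.25
eef_pos: [479.1, 154.7, 34.4]
ee_rot: [0.0, 0.503, 0.864, 0.0]
force: [-1.9, -0.9, 1.0]
grip_width: 0.432
grip_force: 50.3
[-0.92 -1.87  1.72] [-0.148  0.231  0.009] [479.1 154.7  34.4]
[-1.   -1.54  1.24] [-0.162  0.197  0.013] [479.2 154.7  34.4]
[-0.56 -1.14  1.42] [-0.175  0.199 -0.007] [479.1 154.7  34.4]
```

```bash
python3 -m handwheel '[[[0.4,-0.014,-0.014,0,0],[0.4,0,0,-0.02,0],[0.4,0,0,-0.02,0],[0.4,0,0,0,0],[0.4,0,0,0,0]]]'; python3 -c "
from h import *
for i in range(3):
    cap('scene');s=ctrl.sense();print(s['force'].round(2),s['wrist_torque'].round(3),s['eef_pos'].round(1))"
```

```text
time_s: 8.9
eef_pos: [478.7, 154.0, 32.6]
ee_rot: [0.0, 0.503, 0.864, 0.0]
force: [2.2, 1.4, 2.6]
grip_width: 0.434
grip_force: 50.5
[2.98 1.15 2.54] [ 0.188 -0.369  0.019] [478.7 154.1  32.6]
[1.74 1.38 2.6 ] [ 0.188 -0.409  0.023] [478.7 154.1  32.5]
[3.47 0.85 3.36] [ 0.181 -0.457 -0.019] [478.7 154.1  32.5]
```

```bash
python3 -m handwheel '[[[0.4,0.01,0.005,0,0],[0.4,0,0,-0.02,0],[0.4,0,0,-0.02,0],[0.4,0,0,0,0],[0.4,0,0,0,0]]]'; python3 -c "
from h import *
for i in range(3):
    cap('scene');s=ctrl.sense();print(s['force'].round(2),s['wrist_torque'].round(3),s['eef_pos'].round(1))"
```

```text
time_s: 9.55
eef_pos: [478.7, 154.2, 30.4]
ee_rot: [-0.0, 0.503, 0.864, -0.0]
force: [-0.2, -0.2, 3.8]
grip_width: 0.43
grip_force: 50.7
[-0.83  0.14  4.58] [-0.017  0.062 -0.007] [478.7 154.2  30.4]
[-0.08 -0.76  3.71] [-0.03   0.049  0.061] [478.7 154.2  30.4]
[ 0.31 -0.57  3.38] [-0.11   0.106  0.05 ] [478.8 154.2  30.4]
```

Centred: the side load has gone. I'll continue down in 1 mm steps.

```bash
python3 -m handwheel '[[[0.4,0,0,-0.02,0],[0.4,0,0,-0.02,0],[0.4,0,0,0,0]]]'|sed -n '2p;4p'; python3 -m handwheel '[[[0.4,0,0,-0.02,0],[0.4,0,0,0,0]]]'|sed -n '2p;4p'
```

```text
eef_pos: [478.8, 154.2, 28.4]
force: [-1.2, 0.1, 5.6]
eef_pos: [478.8, 154.2, 27.4]
force: [-1.5, -0.3, 7.0]
```

```bash
python3 -c "
from h import *
for i in range(3):
    cap('scene');s=ctrl.sense();print(s['force'].round(2),s['wrist_torque'].round(3),s['eef_pos'].round(1))"
```

```text
[-1.7  -0.92  6.17] [-0.147  0.267  0.013] [478.8 154.2  27.5]
[-1.55 -0.63  5.45] [-0.115  0.271 -0.003] [478.8 154.2  27.5]
[-1.57 -1.21  6.98] [-0.147  0.273  0.001] [478.8 154.2  27.5]
```

```bash
for i in 1; do python3 -m handwheel '[[[0.4,-0.005,-0.002,-0.01,0],[0.4,0,0,0,0]]]'|sed -n '2p;4p'; python3 -m handwheel '[[[0.4,0,0,-0.01,0],[0.4,0,0,0,0]]]'|sed -n '2p;4p'; done;  python3 -c "
from h import *
for i in range(3):
    cap('scene');s=ctrl.sense();print(s['force'].round(2),s['wrist_torque'].round(3),s['eef_pos'].round(1))"
```

```text
eef_pos: [478.7, 154.2, 27.1]
force: [-1.1, -0.7, 6.0]
eef_pos: [478.7, 154.1, 26.5]
force: [-0.2, -0.9, 5.1]
[ 0.37 -0.33  3.37] [-0.075  0.042 -0.013] [478.7 154.2  26.4]
[ 0.05 -0.1   4.8 ] [ 0.007 -0.088  0.014] [478.7 154.2  26.4]
[-0.39 -0.97  4.38] [-0.045 -0.109  0.035] [478.7 154.2  26.4]
```

```bash
python3 -m handwheel '[[[0.4,0,0,-0.02,0],[0.4,0,0,0,0],[0.4,0,0,0,0]]]'|sed -n '2p;4p'; python3 -c "
from h import *
f=[]
for i in range(4):
    cap('scene');s=ctrl.sense();f.append(s['force'])
print(np.mean(f,0).round(2),s['wrist_torque'].round(3),s['eef_pos'].round(1))"
```

```text
eef_pos: [478.7, 154.2, 25.4]
force: [-0.9, -1.4, 5.5]
[-0.27 -1.06  5.72] [-0.026  0.024  0.001] [478.7 154.1  25.4]
```

```bash
python3 -m handwheel '[[[0.4,0,0,-0.016,0],[0.4,0,0,0,0],[0.4,0,0,0,0]]]'|sed -n '2p;4p'; python3 -m handwheel '[[[0.4,0,0,0.04,0],[0.4,0,0,0.04,0],[0.4,0,0,0.026,0],[0.4,0,0,0,0],[0.4,0,0,0,0]]]'|sed -n '2p;4p';python3 -c "
from h import *
f=[]
for i in range(4):
    cap('scene');s=ctrl.sense();f.append(s['force'])
print(np.mean(f,0).round(2),s['wrist_torque'].round(3),s['eef_pos'].round(1))"
```

```text
eef_pos: [478.7, 154.1, 24.7]
force: [-1.7, -1.0, 7.4]
eef_pos: [478.7, 154.2, 29.8]
force: [1.8, 0.9, 0.5]
[2.25 0.83 1.05] [ 0.109 -0.386  0.033] [478.7 154.2  29.8]
```

```bash
python3 -m handwheel '[[[-0.25,0,0,0,0],[-0.25,0,0,0,0],[-0.25,0,0,0,0],[-0.25,0,0,0.1,0],[-0.25,0,0,0.4,0],[-0.25,0,0,0.5,0],[-0.25,0,0,0.5,0]]]'; python3 -m handwheel '[[[0.1,0,0,0.5,0],[0.1,-0.6,-0.8,0.4,0],[0.1,-0.6,-0.8,0,0],[0.1,-0.6,-0.8,0,0]]]' |sed -n 2p
python3 - <<'E'
from h import *
s=cap("scene");t=cap("top")
o=np.zeros((480,800,3),np.uint8)
o[:,:400]=cv2.resize(s["img"][155:275,290:390],None,fx=4,fy=4,interpolation=cv2.INTER_CUBIC)
o[:,400:]=cv2.resize(t["img"][165:285,120:220],None,fx=4,fy=4,interpolation=cv2.INTER_CUBIC)
cv2.imwrite("pics/d.png",o)
E
```

```text
time_s: 13.1
eef_pos: [478.4, 154.1, 106.0]
ee_rot: [-0.0, 0.503, 0.864, -0.0]
force: [-0.3, -0.2, 0.9]
grip_width: 0.625
grip_force: 0.0
eef_pos: [389.6, 36.1, 149.0]
```

View pics/d.png

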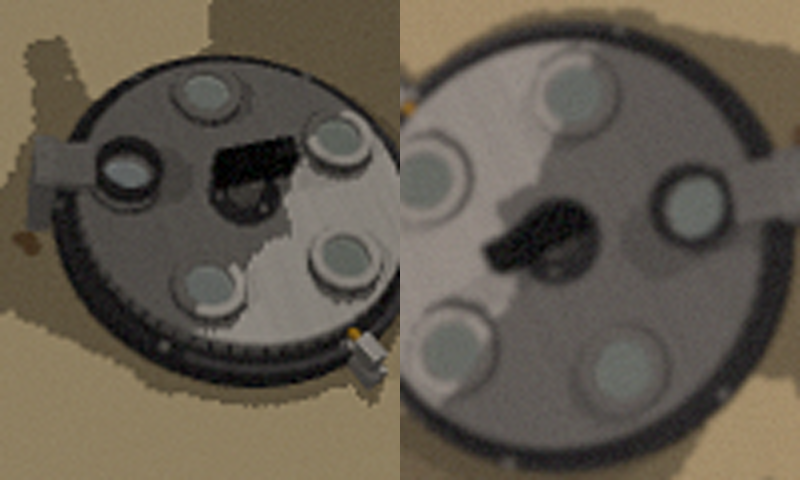

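The filter sits level in the pocket at (625,366), like its neighbours. Next is the knob.

```bash
python3 -m handwheel '[[[0.1,0.37,0.378,0,0],[0.1,0.37,0.378,0,0],[0.1,0.37,0.378,0,0],[0.1,0.37,0.378,0,0],[0.1,0.37,0.378,0,0],[0.1,0.37,0.378,0,0],[0.1,0.37,0.378,0,0],[0.1,0.37,0.378,0,0],[0.1,0,0,0,0],[0.1,0,0,0,0]]]'; python3 -m handwheel '[[[0.1,0,0,-0.4,0],[0.1,0,0,-0.4,0],[0.1,0,0,-0.4,0],[0.1,0,0,-0.4,0],[0.1,0,0,-0.1,0],[0.1,0,0,0,0],[0.1,0,0,0,0]]]'
```

```text
time_s: 14.6
eef_pos: [538.5, 188.7, 148.2]
ee_rot: [-0.0, 0.503, 0.864, -0.0]
force: [0.5, -0.7, 0.3]
grip_width: 0.447
grip_force: 0.0
time_s: 15.3
eef_pos: [539.2, 188.1, 64.6]
ee_rot: [0.001, 0.503, 0.864, 0.0]
force: [-0.5, 0.4, -0.9]
grip_width: 0.446
grip_force: 0.0
```

```bash
python3 -m handwheel '[[[0.1,-0.03,-0.052,0,0],[0.1,0,0,-0.09,0],[0.1,0,0,-0.08,0],[0.6,0,0,0,0],[0.9,0,0,0,0],[0.9,0,0,0,0],[0.9,0,0,0,0],[0.9,0,0,0,0]]]' 30;python3 -c "
from h import *
f=[]
for i in range(4):
    cap('scene');s=ctrl.sense();f.append(s['force'])
print(np.mean(f,0).round(2),s['wrist_torque'].round(3),s['eef_pos'].round(1),s['joints'])"
```

```text
time_s: 16.1
eef_pos: [537.2, 185.6, 54.9]
ee_rot: [-0.0, 0.503, 0.864, -0.0]
force: [-2.0, 0.8, 0.9]
grip_width: 0.154
grip_force: 35.1
[-1.54 -0.55  0.21] [-0.063  0.235 -0.04 ] [537.2 185.6  54.9] [ 1.26621061e-01  5.99585263e-01  1.56074061e+00 -2.12226679e-05
  9.81530984e-01 -3.89214122e-01]
```

```bash
python3 -m handwheel '[[[0.9,0,0,0,0.3],[0.9,0,0,0,0.5],[0.9,0,0,0,0.5],[0.9,0,0,0,0.5],[0.9,0,0,0,0.5],[0.9,0,0,0,0.5],[0.9,0,0,0,0.5],[0.9,0,0,0,0.5],[0.9,0,0,0,0.5],[0.9,0,0,0,0.5]]]';python3 -m handwheel '[[[0.9,0,0,0,0.5],[0.9,0,0,0,0.5],[0.9,0,0,0,0.5],[0.9,0,0,0,0.5],[0.9,0,0,0,0.5],[0.9,0,0,0,0.5],[0.9,0,0,0,0.5],[0.9,0,0,0,0.5],[0.9,0,0,0,0.2],[0.9,0,0,0,0]]]'; python3 - <<'E'
from h import *
f=[];T=[]
for i in range(4):
    cap('scene');s=ctrl.sense();f.append(s['force']);T.append(s['wrist_torque'])
w,x,y,z=s["ee_rot"];print(np.mean(f,0).round(2),np.mean(T,0).round(3),s["eef_pos"],"turned",np.degrees(2*(np.arctan2(y,x)-np.arctan2(.864,.503))))
E
```

```text
time_s: 17.3
eef_pos: [537.0, 185.4, 54.8]
ee_rot: [-0.0, 0.19, 0.982, -0.0]
force: [-1.8, -2.2, 0.6]
grip_width: 0.153
grip_force: 35.1
time_s: 18.3
eef_pos: [537.0, 185.1, 54.8]
ee_rot: [-0.001, -0.101, 0.995, -0.0]
force: [-2.3, -4.8, 0.0]
grip_width: 0.158
grip_force: 35.1
[-3.01 -4.97 -0.01] [-0.94   0.444  0.031] [536.98509856 185.09107776  54.77172532] turned 71.92006939373076
```

```bash
python3 -m handwheel '[[[0.3,0,0,0,0],[0.3,0,0,0,0],[0.3,0,0,0,0],[0.3,0,0,0.3,0],[0.3,0,0,0.5,0],[0.3,0,0,0.5,0],[0.3,0,0,0.5,0],[0.3,-0.6,-0.8,0.3,0],[0.3,-0.6,-0.8,0,0],[0.3,-0.6,-0.8,0,0]]]'; python3 -m handwheel '[[[0.3,-0.5,-0.8,0,0],[0.3,0,-0.8,0,0],[0.3,0,0,0,0],[0.3,0,0,0,0],[0.3,0,0,0,0]]]'|sed -n '2p;4p'
python3 - <<'E'
from h import *
s=cap("scene");t=cap("top")
o=np.zeros((480,800,3),np.uint8)
o[:,:400]=cv2.resize(s["img"][155:275,290:390],None,fx=4,fy=4,interpolation=cv2.INTER_CUBIC)
o[:,400:]=cv2.resize(t["img"][165:285,120:220],None,fx=4,fy=4,interpolation=cv2.INTER_CUBIC)
cv2.imwrite("pics/e.png",o)
E
```

```text
time_s: 19.5
eef_pos: [447.6, 66.5, 159.7]
ee_rot: [0.001, -0.101, 0.995, -0.0]
force: [1.0, -0.5, 0.1]
grip_width: 0.351
grip_force: 0.0
eef_pos: [423.7, -11.9, 159.3]
force: [0.6, 0.4, 0.3]
```

View pics/e.png

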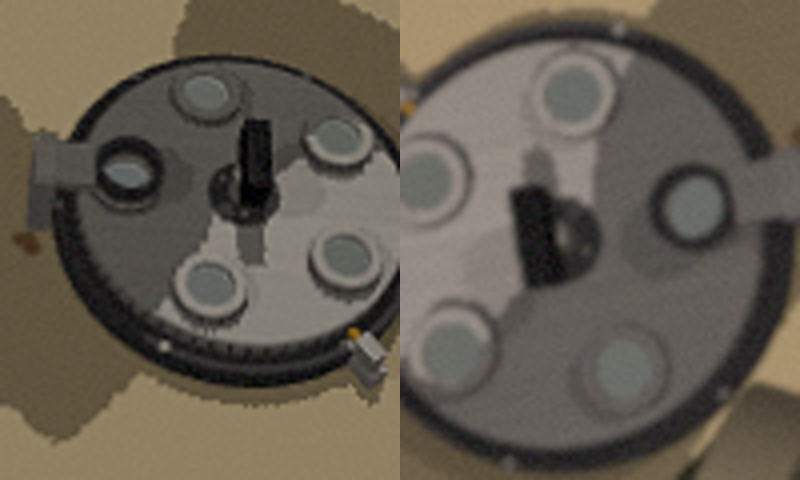

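The knob has turned 72°. All the filters sit in the same slots as before the turn, and one is under the tube at (693,205), so the wheel is resting in its click. The arm is clear.

```bash
python3 -c "
from rig import ctrl
print(ctrl.finish_job())"
```

```text
the job is handed in; nothing more can be done
None
```

The job is handed in: the filter snapped home in the empty pocket (highest push I read was 7.4 N), I let go, and the knob turned the wheel one click (72°), so the filter rests under the tube; the other things on the table were left alone.

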